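Tool the seam of an aluminium casting with a cranked stylus

ROBOT

A 6-joint arm with a two-finger parallel gripper is mounted at the origin on the work surface. World frame = base frame: x ahead of the robot, y to its left, z up, the work surface at z = 0. Lengths are in mm, angles in rad, forces in N, time in s.
With the tool pointing down it reaches from about 275 to 1000 mm from the base axis. Payload 8.4 kg.
Tool frame: the origin (TCP) lies midway between the tips of the shut fingers; the grasp point (between the pads) lies 19 mm behind it; y points along the fingers, z is the direction in which the jaws open and shut, and the axes are right-handed (so a half turn about y gives the same grasp; the last joint's range is limited). The gripper opens to 85 mm and grips with 20 to 120 N. Pads are 22 mm wide; open, the fingers measure 114 mm over their backs; the gripper's body (76 mm by 85 mm) begins 54 mm behind the grasp point. The pads swing forward as they close: fully open they stand 13 mm farther back than shut.
Start: joints at [-1.135, 0.353, 1.633, -0, 1.155, -0.002], TCP at [264.966, -566.057, 231.281] pointing down, gripper open.
Joint ranges: [-2.63, 2.63], [-0.92, 2.1], [0.06, 2.66], [-1.3, 4.44], [0, 2.69], [-3.02, 3.02]. Speed limits (rad/s): [2.22, 2.22, 2.79, 3.14, 3.14, 3.14].

INTERFACE

Orientations are given as [roll, pitch, yaw] about the fixed x, y, z axes, in that order (R = Rz(yaw) Ry(pitch) Rx(roll)).
In Python, from rig import r gives the robot as it stands. The module is installed in compiled form; this text tells all that it offers.
- The arm moves only by the tool apply_moves, never from a script. Its argument "plan" is text: rows parted by semicolons, each of 7 numbers parted by spaces: the shift along the tool's x, y, z in cm, then the turn, a rotation vector about the tool's x, y, z in degrees, then the closure, from 0 (fully open) to 1 (shut). A call has 1 to 20 rows; each row shifts and turns the pose as measured when the row begins, along the tool's axes as they then stand; what a row does not reach is not made up. A row lasts 1/10 s, in which the tool goes at most 50 mm and 8.59 degrees, less where a joint would pass 70% of its speed; a pose out of reach is approached as far as the arm can. A call is refused whole if a number of a shift passes 5 or a number of a turn 8.59, either way. A call with a gripper value outside its range is refused whole. The fingers move at their own pace and stop on an object; "squeeze" is the grip in N (left out, the last holds). Time passes only in rows, so rows that do not move let the fingers close. It gives the time, the measured TCP pose, the force and the opening at its end, in the units of the state.
- r.sense(): the state, without advancing time (a new reading comes with each control period).
- r.grab_frame(name): name is "scene" or "top" or "wrist"; returns the picture (480x640x3 uint8, blue, green, red); there is no depth.
- r.get_calibration(name): a dict with "vertical_fov" (degrees; the focal length in pixels is half the picture's height over the tangent of half this angle, whatever the lens; pixels are square), "cx", "cy" (the principal point, pixels), "D" ([k1, k2, p1, p2, k3] as OpenCV has them; the pictures are not rectified), "R" (3x3) and "t" (3): a world point X has camera coordinates R X + t; the wrist camera has in their place "hand_eye" (4x4, takes a point from camera to tool coordinates, whose origin is the TCP and whose axes are the tool frame's). Camera axes: x right, y down, z forward; pixel columns grow to the right and rows downward; lengths in mm; the calibration is good to about 2 mm. A picture is of the moment at which its call begins: read the wrist's pose just before it. get_calibration takes no time and is no camera call.
- r.sign_off(): hands the job in, once; it reports no verdict.
The state is a dict: "clock": time; "qpos": joint angles; "qvel": joint speeds; "joint_efforts": joint torques, N m; "eef_pos": TCP position; "tcp_rot": TCP orientation; "contact_force": force on the tool from outside, world axes, zero at the start; "wrist_torque": the same for the moment, N m; "opening": opening from 0.0 (shut) to 1.0 (fully open).
Only numpy, scipy, OpenCV 4.12 (cv2) and the standard library are available. Lean on these libraries where they do the work, as an engineer would, in place of code of your own. Each camera call takes 0.05 s, during which the arm holds its last target. There are 200 camera calls.

TASK

Draw the cranked stylus out of the cubby, lay its handle in the two-forked rest with the tip hanging down and let go, then take it again by the handle. With it, lightly run the tip slowly (no faster than about 4 cm/s) down in the seam between the two bars of the aluminium casting, along the whole seam from the tall post's end to the short post's end. Then lay the stylus in the rest again, tip down, and leave the other things on the bench alone.

Things in the scene. Friction and masses are not known exactly. Their poses are not given: they have to be found in the camera images.
- handle (a point): Centre of the handle of the stylus, a loose cranked hand tool of about 0.16 kg. Wooden handle: 110 mm long (x, -55 to +55), 16 wide (y), 22 high (z). x points along it to the neck and tip; z is up when the tip hangs down. At the start it lies hidden in the cubby; only the steel neck and tip stick out of the mouth. The tool balances about 20 mm ahead of this point.
- neck (a point): Mid-neck of the stylus: a square steel bar 10 x 10 mm that carries on 74 mm from the handle's front end at the handle's mid-height; this point lies 92 mm ahead of the handle's centre. Axes as the handle's.
- tip (a point): Lowest point of the stylus's round-ended tip: a steel rod 8 mm in diameter that drops from a sleeve (14 mm diameter) at the neck's end and is sprung: pressed, it gives upward by up to 8 mm, 0.5 N at first and 0.5 N more per mm. Unpressed it lies 125 mm ahead of the handle's centre and 60 mm below it. Axes as the handle's.
- cubby_mouth (a point): Centre of the mouth of the plywood cubby, fixed, a box 50 mm wide: a pocket 26 mm wide, 30 high, 123 deep, closed but for this mouth. x points out of the mouth, the way the stylus is drawn; z up. The pocket's floor is 60 mm above the bench, the roof's top 98 mm. The mouth's frame lies 71 mm above the bench. A 6 mm thick board reaches out in front, under the neck.
- rest_seat (a point): Tool rest, fixed: a dark wooden board with two forks, each 12 mm thick, 84 mm apart along x (72 mm free between them). This point is where the handle's centre is when it lies in both forks: 71 mm above the bench, 11 above the fork floors. Slots along x, 23 mm wide, flaring to 35 at the top, which is 13 mm above this point. A tip hanging down clears the bench by 11 mm and may point either way.
- casting: Aluminium casting, fixed: two round bars (24 mm diameter, tops 56 mm above the bench) lie side by side on a plywood board (130 x 210 x 10 mm) and bend together in a shallow Z; the valley between them is the seam. Origin on the bench under its middle, z up. The seam runs towards -y from the tall post (26 mm diameter, top 105 mm high, y = +94 mm) to the short post (55 mm high, y = -94 mm).
- seam0 (a point): Point 0 of 0 to 6 on the seam, the tall-post end of the seam: where the lowest point of the stylus's tip is when it sits down in the valley, 50 mm above the bench and 6 mm below the bars' tops; at (-15, 65) mm in the casting's x, y. The seam is straight between neighbouring points. Axes as the casting's.
- seam1 (a point): Point 1 of 0 to 6 on the seam, which lies half-way to the first bend: where the lowest point of the stylus's tip is when it sits down in the valley, 50 mm above the bench and 6 mm below the bars' tops; at (-15, 42.5) mm in the casting's x, y. The seam is straight between neighbouring points. Axes as the casting's.
- seam2 (a point): Point 2 of 0 to 6 on the seam, the first bend: where the lowest point of the stylus's tip is when it sits down in the valley, 50 mm above the bench and 6 mm below the bars' tops; at (-15, 20) mm in the casting's x, y. The seam is straight between neighbouring points. Axes as the casting's.
- seam3 (a point): Point 3 of 0 to 6 on the seam, which lies half-way between the bends: where the lowest point of the stylus's tip is when it sits down in the valley, 50 mm above the bench and 6 mm below the bars' tops; at (0, 0) mm in the casting's x, y. The seam is straight between neighbouring points. Axes as the casting's.
- seam4 (a point): Point 4 of 0 to 6 on the seam, the second bend: where the lowest point of the stylus's tip is when it sits down in the valley, 50 mm above the bench and 6 mm below the bars' tops; at (15, -20) mm in the casting's x, y. The seam is straight between neighbouring points. Axes as the casting's.
- seam5 (a point): Point 5 of 0 to 6 on the seam, which lies half-way to the far end: where the lowest point of the stylus's tip is when it sits down in the valley, 50 mm above the bench and 6 mm below the bars' tops; at (15, -42.5) mm in the casting's x, y. The seam is straight between neighbouring points. Axes as the casting's.
- seam6 (a point): Point 6 of 0 to 6 on the seam, the short-post end of the seam: where the lowest point of the stylus's tip is when it sits down in the valley, 50 mm above the bench and 6 mm below the bars' tops; at (15, -65) mm in the casting's x, y. The seam is straight between neighbouring points. Axes as the casting's.
- offcut: Bystander, loose, to be left alone: short round aluminium offcut, standing, 28 mm diameter, 30 mm high. Origin at the centre of its underside (as it lies).
- offcut2: Bystander, loose, to be left alone: short round aluminium offcut, standing, 36 mm diameter, 35 mm high. Origin at the centre of its underside (as it lies).
- tape: Bystander, loose, to be left alone: roll of tape lying flat, 70 mm diameter, 24 mm high. Origin at the centre of its underside (as it lies).
- tin: Bystander, loose, to be left alone: flat round tin, 44 mm diameter, 20 mm high. Origin at the centre of its underside (as it lies).
- cartridge: Bystander, loose, to be left alone: upright sealant cartridge, 48 mm diameter, 150 mm high. Origin at the centre of its underside (as it lies).
- gluejar: Bystander, loose, to be left alone: glue jar, 64 mm diameter, 80 mm high. Origin at the centre of its underside (as it lies).
Mind the look-alikes: they are no part of the job. Of the things like the part that bears rest_seat, leave any that is turquoise; of the rest the larger one is meant.

How it is judged:
By the outcome, as a careful person would: the job done as asked, in the order asked, and still so for the second after the job is handed in, with the robot touching nothing.
It also fails if it takes over 72 s, if anything falls off the work surface, if the arm or the gripper's body presses on something with over 40 N, if the wrist force passes 120 N, or if a joint passes its speed limit or range.

## Working session

There is one attempt and no reset: what is moved stays moved. The work goes in short steps, Python scripts to look and compute and a tool call to move; the robot and the scene stay as the last step left them, time stands still between calls to the robot, and variables do not carry over. Pictures are saved under pics/ and viewed, about 8 in all and at most 12, crops included, and the job is handed in when it is done.

Besides the shell and the picture viewer there is one more tool, called as name(argument=value, ...) on one line, values as JSON. apply_moves: Moves the arm, as the interface text tells. Its arguments: {"type":"object","properties":{"plan":{"type":"string"},"squeeze":{"type":"number"}},"required":["plan"]}

```bash
mkdir -p pics; cat > h.py <<'E'
import numpy as np, cv2
from rig import r
from scipy.spatial.transform import Rotation as Ro
def K(c):
    f=240/np.tan(np.radians(c["vertical_fov"])/2); return np.array([[f,0,c["cx"]],[0,f,c["cy"]],[0,0,1]])
def cam(name,s=None):
    c=r.get_calibration(name)
    if name=="wrist":
        s=s or r.sense(); T=np.eye(4); T[:3,:3]=Ro.from_euler("xyz",s["tcp_rot"]).as_matrix(); T[:3,3]=s["eef_pos"]
        M=np.linalg.inv(T@np.array(c["hand_eye"])); R,t=M[:3,:3],M[:3,3]
    else: R,t=np.array(c["R"]),np.array(c["t"])
    return K(c),np.array(c["D"],float),R,t
def ray(cm,uv):
    k,D,R,t=cm; p=cv2.undistortPoints(np.array(uv,float).reshape(-1,1,2),k,D).reshape(-1,2)
    d=np.c_[p,np.ones(len(p))]@R; return -R.T@t,d
def onz(cm,uv,z):
    o,d=ray(cm,uv); return o+d*((z-o[2])/d[:,2])[:,None]
def proj(cm,X):
    k,D,R,t=cm; return cv2.projectPoints(np.array(X,float).reshape(-1,1,3),cv2.Rodrigues(R)[0],t,k,D)[0].reshape(-1,2)
def tri(c1,u1,c2,u2):
    o1,d1=ray(c1,u1);o2,d2=ray(c2,u2); out=[]
    for a,b in zip(d1,d2):
        s=np.linalg.lstsq(np.c_[a,-b],o2-o1,rcond=None)[0]; P=o1+a*s[0];Q=o2+b*s[1]; out.append(np.r_[(P+Q)/2,np.linalg.norm(P-Q)])
    return np.array(out)
E
python3 - <<'E'
from h import *
s=r.sense();print(s)
for n in("scene","top","wrist"):
    cv2.imwrite(f"pics/{n}0.png",r.grab_frame(n)); c=cam(n,s); print(n,-c[2].T@c[3],c[2][2],c[0][0,0],c[1])
E
```

```text
{'clock': 0.0, 'qpos': array([-1.13540250e+00,  3.53665753e-01,  1.63412516e+00, -1.35214228e-05,
        1.15518011e+00, -2.42178965e-03]), 'qvel': array([ 0.00084994,  0.00057055, -0.00077944, -0.00057149, -0.00175628,
       -0.0004886 ]), 'joint_efforts': array([ 1.29313339e-03, -6.05251694e+01, -3.42064869e+01,  5.23353879e-05,
        9.59328900e-03,  5.79779766e-06]), 'eef_pos': array([ 264.76397417, -565.63576639,  230.55451705]), 'tcp_rot': array([-1.57217472e+00, -9.02462059e-06, -2.70377156e+00]), 'contact_force': array([-0.67528329, -0.27526967, -0.09177226]), 'wrist_torque': array([0.01850344, 0.05860157, 0.01833822]), 'opening': 1.0012667216891935}
scene [948.51214372 482.76802766 708.88990245] [-0.47333397 -0.52655893 -0.70618032] 487.1429733562903 [0.03747587 0.         0.         0.         0.        ]
top [ 467.1305077    -2.05947862 1082.35894001] [ 0.04162849 -0.00871368 -0.99909516] 455.3651788586109 [0.01468832 0.         0.         0.         0.        ]
wrist [ 323.92809967 -537.4663803   373.48929466] [-0.23388252 -0.10882411 -0.96615541] 368.06159985427763 [-0.06802781  0.          0.          0.          0.        ]
```

View pics/top0.png

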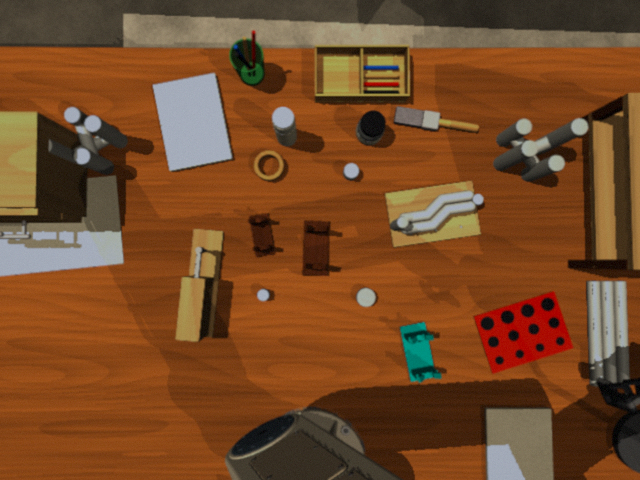

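View pics/scene0.png

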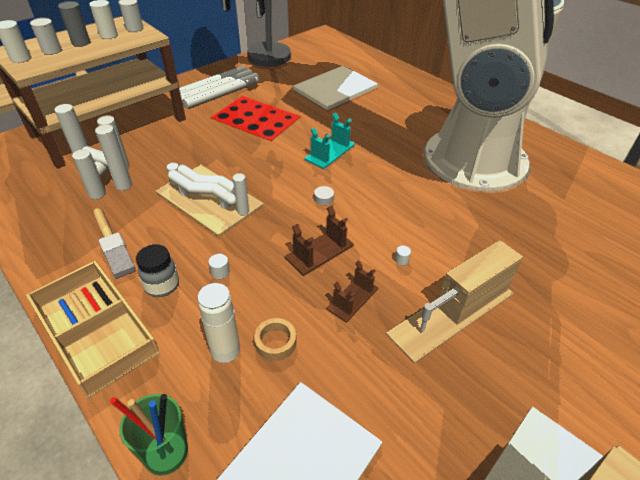

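Top view: cubby at (200,290) with the mouth towards the top of the picture and neck and tip at (198,258). Large dark rest at (317,248), small dark look-alike at (262,234), turquoise one at (418,352). Casting at (433,212), tall post at its left end. The scene view agrees, and shows the tip hanging down. I'll enlarge the key parts for a first measurement.

```bash
python3 - <<'E'
from h import *
t=cv2.imread("pics/top0.png");s=cv2.imread("pics/scene0.png")
def crop(im,x,y,w,h,k): return cv2.resize(im[y:y+h,x:x+w],(w*k,h*k),interpolation=cv2.INTER_CUBIC)
a=crop(t,170,225,66,75,4); b=crop(t,295,215,46,75,4); c=crop(t,383,175,88,75,4)
d=crop(s,380,235,133,100,3); e=crop(s,275,200,133,100,3)
top=np.hstack([a,b,c]);bot=np.hstack([d,e]);W=800
f=lambda m:np.hstack([m,np.zeros((m.shape[0],W-m.shape[1],3),np.uint8)])
cv2.imwrite("pics/crop1.png",np.vstack([f(top),f(bot[:, :W])]))
C=cam("top")
print(onz(C,[[198,255],[200,262],[317,248],[433,212]],60).round())
E
```

```text
[[ 483.  251.   60.]
 [ 467.  246.   60.]
 [ 498.  -15.   60.]
 [ 578. -277.   60.]]
```

View pics/crop1.png

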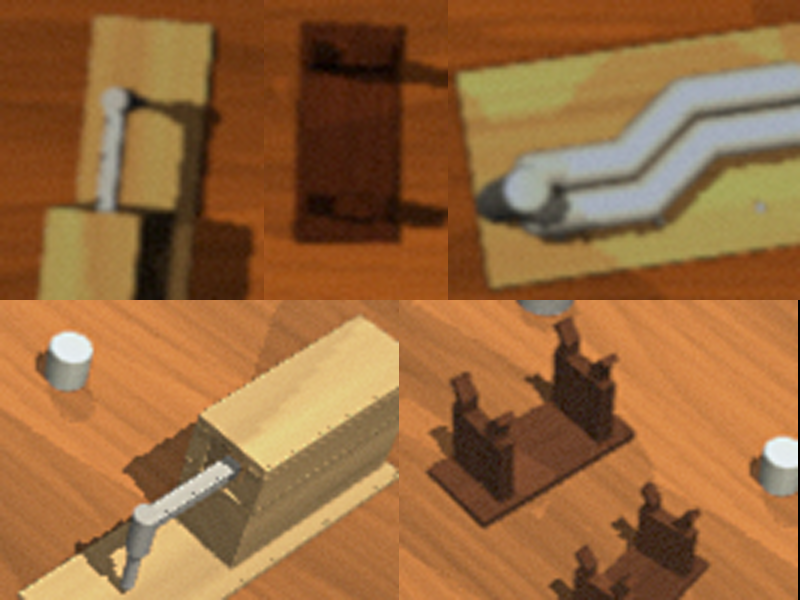

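apply_moves(plan="-1 0 0 0 5 0 0;-1 0 -5 0 5 0 0;-1 0 -5 0 5 0 0;-1 0 -5 0 5 0 0;-1 0 -5 0 5 0 0;0 0 -5 0 0 0 0;0 0 -5 0 0 0 0;0 0 -5 0 0 0 0;0 0 -5 0 0 0 0;0 0 -5 0 0 0 0;0 0 -5 0 0 0 0;0 0 -5 0 0 0 0;0 0 -5 0 0 0 0")

```text
clock: 1.45
eef_pos: [276.0, 20.9, 228.4]
tcp_rot: [-1.573, 0.003, 3.113]
contact_force: [1.3, 0.2, -0.6]
opening: 1.003
```

The crop shows the neck leaving the mouth at top px (197.5,277) and the sleeve at (199.5,249.5). The rest forks sit at about (317,231) and (317,265), and the tall post top at (514,222). I'll go above the neck and take a close look.

apply_moves(plan="-3 0 -4 0 0 0 0;-3 0 -4 0 0 0 0;-3 0 -4 0 0 0 0;-3 0 -4 0 0 0 0;-3 0 -4 0 0 0 0;-2.5 0 -3 0 0 0 0;0 0 0 0 0 0 0;0 0 0 0 0 0 0")

```text
clock: 2.25
eef_pos: [455.4, 257.4, 228.6]
tcp_rot: [-1.574, 0.006, 3.123]
contact_force: [-0.9, 0.6, -0.4]
opening: 1.001
```

```bash
cat >> h.py <<'E'
import json
def snap(n):
    s=r.sense(); im=r.grab_frame("wrist"); cv2.imwrite(f"pics/{n}.png",im)
    json.dump({"eef_pos":list(s["eef_pos"]),"tcp_rot":list(s["tcp_rot"])},open(f"pics/{n}.json","w"));print(s["clock"],s["eef_pos"],s["tcp_rot"],s["qpos"])
def C(n): return cam("wrist",json.load(open(f"pics/{n}.json")))
E
python3 -c "
from h import *
snap('w1')"
```

```text
2.25 [455.3837112  257.36943839 228.55736954] [-1.57359487  0.00642285  3.12299235] [ 5.12096625e-01  1.93650080e-01  1.85735447e+00 -9.47391690e-04
  1.08363244e+00  2.10192485e+00]
```

View pics/w1.png

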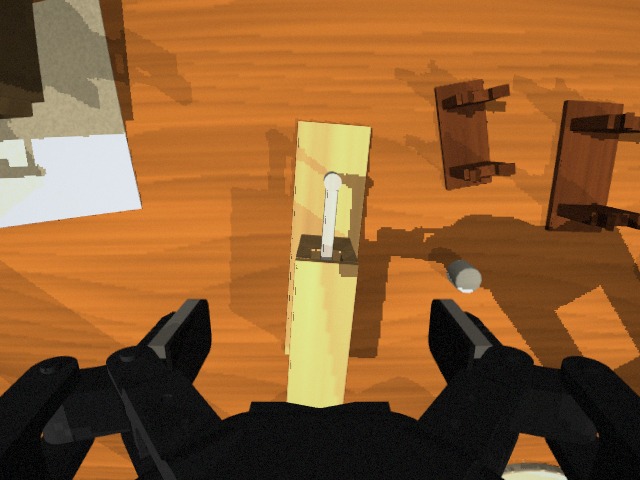

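Wrist view: the neck runs from (327,257) at the mouth to the sleeve at (332,180), and the cubby roof edge is at y≈262. Both dark rests show at the right.

```bash
python3 - <<'E'
from h import *
im=cv2.imread("pics/w1.png"); hsv=cv2.cvtColor(im,cv2.COLOR_BGR2HSV)
m=((hsv[...,1]<70)&(hsv[...,2]>110)).astype(np.uint8); 
for y in range(170,262,6):
    x=np.where(m[y,300:362])[0]+300
    print(y,x.min() if len(x) else 0,x.max() if len(x) else 0,end=' | ')
a=C('w1');print()
print('neck z76',onz(a,[[327,255],[332,181]],76).round(1))
print('tri',tri(a,[[332,181]],cam('top'),[[199.5,249.5]]).round(1),tri(a,[[332,181]],cam('scene'),[[428,304]]).round(1))
print('roof edges z98',onz(a,[[295,262],[357,263],[288,400],[345,404]],98).round(1))
E
```

```text
170 0 0 | 176 325 338 | 182 324 341 | 188 326 338 | 194 325 337 | 200 325 336 | 206 324 336 | 212 324 335 | 218 323 335 | 224 323 334 | 230 323 333 | 236 322 333 | 242 322 333 | 248 321 332 | 254 321 331 | 260 0 0 | 
neck z76 [[433.7 252.4  76. ]
 [495.  247.6  76. ]]
tri [[494.5 247.   63.9   1.1]] [[496.2 246.8  84.    2.3]]
roof edges z98 [[434.9 277.7  98. ]
 [433.2 229.4  98. ]
 [308.3 288.7  98. ]
 [303.3 238.7  98. ]]
```

apply_moves(plan="-0.7 2 0.6 0 3.8 0 0;0 4 0 0 0 0 0;0 4 0 0 0 0 0;0 4 0 0 0 0 0;0 2.5 0 0 0 0 0;0 0 0 0 0 0 0;0 0 0 0 0 0 0", squeeze=80)

```text
clock: 3.0
eef_pos: [461.2, 245.0, 63.2]
tcp_rot: [-1.576, 0.01, 3.048]
contact_force: [1.0, 0.2, 0.6]
opening: 0.999
```

apply_moves(plan="0 1.2 -0.5 0 -0.5 0 0;0 0 0 0 0 0 0;0 0 0 0 0 0 0.5;0 0 0 0 0 0 0.8;0 0 0 0 0 0 1;0 0 0 0 0 0 1;0 0 0 0 0 0 1;0 0 0 0 0 0 1", squeeze=80)

```text
clock: 3.8
eef_pos: [464.7, 251.6, 56.3]
tcp_rot: [-1.581, 0.018, 3.057]
contact_force: [-1.3, -1.3, 1.6]
opening: 0.096
```

apply_moves(plan="0 0 0 0 0 0 1;0 0 0 0 0 0 1;0 -0.15 0 0 0 0 1;-0.5 0 0 0 0 0 1;-1 0 0 0 0 0 1;-1 0 0 0 0 0 1;0 0 0 0 0 0 1", squeeze=100)

```text
clock: 4.5
eef_pos: [492.1, 249.4, 58.2]
tcp_rot: [-1.581, 0.018, 3.058]
contact_force: [0.0, 0.1, -1.6]
opening: 0.087
```

```bash
python3 -c "
from h import *
s=r.sense();print(s)
snap('w2')
a=C('w2');im=cv2.imread('pics/w2.png');cv2.imwrite('pics/w2c.png',im[60:480,140:500])"
```

```text
{'clock': 4.5, 'qpos': array([ 4.66847728e-01,  4.59013095e-01,  1.93578982e+00, -1.30717135e-03,
        7.25995170e-01,  2.12256450e+00]), 'qvel': array([0.00084786, 0.0029052 , 0.01008441, 0.00334731, 0.00479932,
       0.00431003]), 'joint_efforts': array([-1.34410271e-01, -5.74189782e+01, -2.37625104e+01, -1.73920256e-03,
        5.89748821e-02, -1.25739612e-01]), 'eef_pos': array([492.09534283, 249.36600033,  58.17846532]), 'tcp_rot': array([-1.58094138,  0.01817345,  3.05754855]), 'contact_force': array([ 0.03726243,  0.10031543, -1.63067614]), 'wrist_torque': array([ 0.00120368, -0.0966653 ,  0.01403608]), 'opening': 0.08725401063323021}
4.5 [492.09534283 249.36600033  58.17846532] [-1.58094138  0.01817345  3.05754855] [ 4.66847728e-01  4.59013095e-01  1.93578982e+00 -1.30717135e-03
  7.25995170e-01  2.12256450e+00]
```

View pics/w2c.png

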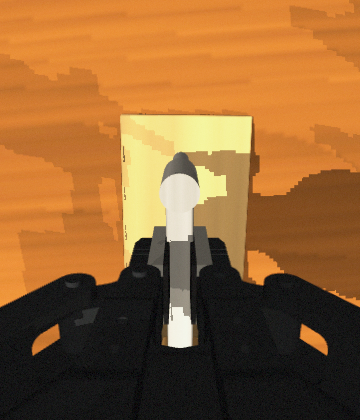

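Gripped: the wrist reads 1.6 N down, which matches the tool's weight, and the picture shows the neck centred between the pads with the sleeve at (321,250). Drawing it fully out, then lifting.

apply_moves(plan="-1.5 0 0 0 0 0 1;-2 0 0 0 0 0 1;-2 0 0 0 0 0 1;-2 0 0 0 0 0 1;-2 0 0 0 0 0 1;-1.5 0 0 0 0 0 1;-0.5 0 0 0 0 0 1;0 -2 0 0 0 0 1;0 -4 0 0 0 0 1;0 -4 0 0 0 0 1;0 0 0 0 0 0 1;0 0 0 0 0 0 1")

```text
clock: 5.75
eef_pos: [611.4, 235.8, 160.0]
tcp_rot: [-1.578, 0.012, 3.057]
contact_force: [0.6, -0.0, -2.1]
opening: 0.09
```

```bash
python3 -c "
from h import *
s=r.sense();print(s['contact_force'],s['wrist_torque'],s['opening'])
snap('w3')
for n in ('top','scene'): cv2.imwrite(f'pics/{n}3.png',r.grab_frame(n))
t=cv2.imread('pics/top3.png');s=cv2.imread('pics/scene3.png');w=cv2.imread('pics/w3.png')
g=lambda im,x,y,k,w=400,h=300: cv2.resize(im[y:y+h//k,x:x+w//k],(w,h),interpolation=cv2.INTER_CUBIC)
cv2.imwrite('pics/m3.png',np.vstack([np.hstack([g(t,285,205,4,320,300),g(s,330,140,2,480,300)]),np.hstack([w[0:300,150:470],g(s,275,200,4,480,300)])]))"
```

```text
[ 0.553498   -0.00708194 -2.07605331] [-0.04722481 -0.10692293 -0.07090517] 0.09019548015161473
5.75 [611.41784912 235.80903252 160.01386609] [-1.5778044   0.0124979   3.05730403] [3.65348219e-01 4.61857471e-01 1.63778054e+00 1.02753013e-03
 1.02765334e+00 2.01986460e+00]
```

View pics/m3.png

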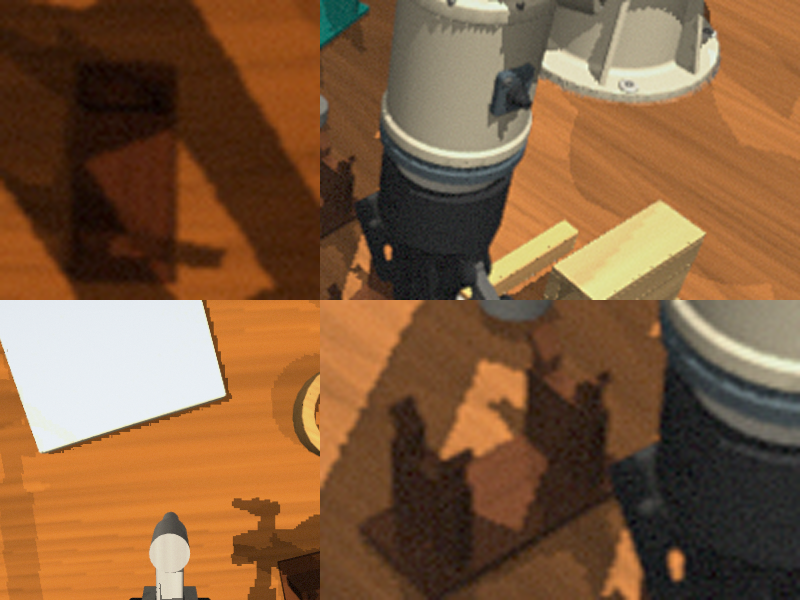

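apply_moves(plan="1.3 -2.5 2.9 0 0 0 1;1.3 -2.5 2.9 0 0 0 1;1.3 -2.5 2.9 0 0 0 1;1.3 -2.5 2.9 0 0 0 1;0 0 0 0 0 0 1;0 0 0 0 0 0 1")

```text
clock: 6.5
eef_pos: [542.3, 119.9, 251.3]
tcp_rot: [-1.572, -0.003, 3.059]
contact_force: [0.2, 0.5, -1.7]
opening: 0.093
```

```bash
python3 -c "
from h import *
snap('w4')
w=cv2.imread('pics/w4.png')
w=cv2.convertScaleAbs(w[120:420,340:640],alpha=1.6)
cv2.imwrite('pics/w4c.png',cv2.resize(w,(600,600),interpolation=cv2.INTER_CUBIC))
for y in(60,):print(proj(C('w4'),[[498,-15,60],[578,-277,50]]))"
```

```text
6.5 [542.31358897 119.91852518 251.28261785] [-1.5715166  -0.00320555  3.05905779] [2.13918588e-01 2.27319375e-01 1.76004784e+00 1.77504530e-03
 1.15708133e+00 1.86653502e+00]
[[464.63194944 253.08495193]
 [712.25421906 152.26553721]]
```

View pics/w4c.png

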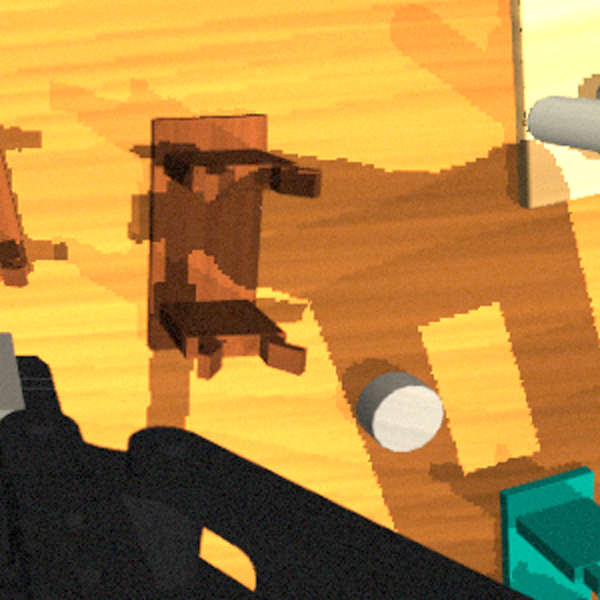

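Close view of the large rest: board corners at crop (152,120), (266,115) and (150,348). The prong tops are near (205,182) and (298,183) on the far fork, and (210,362) and (284,358) on the near fork.

```bash
python3 - <<'E'
from h import *
T=cam('top');W=C('w4');f=lambda p:np.array(p,float)/2+[340,120]
q=[[304,221],[330.2,221.5],[304.3,274.5],[329.6,275.5]]
for z in(6,10):print('top board',z,onz(T,q,z).round(1).tolist(),onz(T,q,z).mean(0).round(1))
b=f([[152,120],[266,115],[150,348]])
for z in(6,10):print('w board',z,onz(W,b,z).round(1).tolist())
print('tri board',tri(W,b,T,q[:3]).round(1))
P=onz(W,f([[205,182],[298,183],[210,362],[284,358]]),84);print('prongs z84',P.round(1).tolist(),P.mean(0))
c=onz(T,q,8).mean(0)
print('grid proj of top-prong inner edges in crop px')
ax=(onz(T,q,8)[[0,1]].mean(0)-onz(T,q,8)[[2,3]].mean(0));ax[2]=0;ax/=np.linalg.norm(ax);print('axis',ax,np.degrees(np.arctan2(ax[1],ax[0])))
ly=np.array([-ax[1],ax[0],0])
for X in(36,48,-48,-36):
  for Y in(-17.5,17.5): print(X,Y,((proj(W,c*[1,1,0]+[0,0,84]+ax*X+ly*Y)-[340,120])*2).round(0).tolist())
s=r.sense();print(s['eef_pos'])
# sleeve rel. to TCP from w3/w4: sleeve top px
m=cv2.imread('pics/w4.png');h=cv2.cvtColor(m,cv2.COLOR_BGR2HSV);mm=((h[...,1]<60)&(h[...,2]>120)).astype(np.uint8)[200:300,280:370]
n,l,st,ce=cv2.connectedComponentsWithStats(mm);print(st[1:],ce[1:]+[280,200])
E
```

```text
top board 6 [[563.5, 14.6, 6.0], [562.2, -47.5, 6.0], [437.0, 14.1, 6.0], [434.4, -45.6, 6.0]] [499.3 -16.1   6. ]
top board 10 [[563.2, 14.5, 10.0], [561.8, -47.4, 10.0], [437.1, 14.0, 10.0], [434.6, -45.4, 10.0]] [499.2 -16.1  10. ]
w board 6 [[564.9, 17.1, 6.0], [563.0, -43.7, 6.0], [436.2, 20.2, 6.0]]
w board 10 [[565.4, 18.1, 10.0], [563.5, -42.0, 10.0], [438.0, 21.2, 10.0]]
tri board [[ 5.641e+02  1.480e+01 -2.500e+00  4.000e-01]
 [ 5.625e+02 -4.760e+01 -2.900e+00  1.200e+00]
 [ 4.353e+02  1.650e+01  7.000e-01  5.600e+00]]
prongs z84 [[545.4, 14.4, 84.0], [541.7, -26.5, 84.0], [461.3, 11.5, 84.0], [460.1, -23.1, 84.0]] [502.10126775  -5.92375272  84.        ]
grid proj of top-prong inner edges in crop px
axis [ 0.99998322 -0.00579374  0.        ] -0.3319585688795766
36 -17.5 [[314.0, 197.0]]
36 17.5 [[235.0, 202.0]]
48 -17.5 [[315.0, 169.0]]
48 17.5 [[235.0, 175.0]]
-48 -17.5 [[305.0, 374.0]]
-48 17.5 [[231.0, 380.0]]
-36 -17.5 [[306.0, 350.0]]
-36 17.5 [[231.0, 356.0]]
[542.38650841 120.04175282 251.17227672]
[[  19   33   41   67 1986]] [[318.95619335 264.08559919]]
```

apply_moves(plan="2.1 0 2.4 0 -2 0 1;2.1 0 2.4 0 -2 0 1;2.1 0 2.4 0 0 0 1;2.1 0 2.4 0 0 0 1;0 0 0 0 0 0 1;0 0 0 0 0 0 1")

```text
clock: 7.15
eef_pos: [451.9, 28.5, 243.3]
tcp_rot: [-1.572, -0.015, 3.138]
contact_force: [0.0, -0.1, -1.8]
opening: 0.088
```

```bash
python3 -c "
from h import *
snap('w5')
w=cv2.imread('pics/w5.png')
p=proj(C('w5'),[[500,-12,70]])[0];print(p)
x,y=int(p[0])-90,max(0,int(p[1])-90);print(x,y)
w=cv2.convertScaleAbs(w[y:y+180,x:x+200],alpha=2.2)
cv2.imwrite('pics/w5c.png',cv2.resize(w,None,fx=3,fy=3,interpolation=cv2.INTER_CUBIC))"
```

```text
7.15 [451.86812215  28.52839304 243.31349647] [-1.57161005 -0.01459739  3.13762756] [5.84340069e-02 7.49523648e-02 1.96225028e+00 1.91455755e-03
 1.11890898e+00 1.63235284e+00]
[368.11800783 164.5698288 ]
278 74
```

View pics/w5c.png

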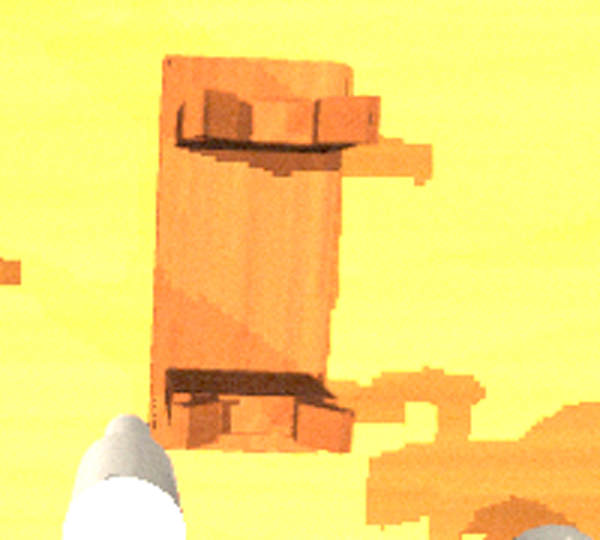

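The near-overhead view shows both forks clearly: slot floors at crop x 250–315 on the far fork and 232–296 on the near one. The outer top edges are at 205/380 and about 190/352.

```bash
python3 - <<'E'
from h import *
W=C('w5');T=cam('top');f=lambda p:np.array(p,float)/3+[278,74]
fl=onz(W,f([[250,120],[315,120],[232,412],[296,412]]),60);print('floors',fl.round(1).tolist(),fl.mean(0))
tp=onz(W,f([[205,118],[380,120],[187,425],[351,432]]),84);print('tops',tp.round(1).tolist(),tp.mean(0))
bd=onz(W,f([[163,57],[351,66],[152,440]]),8);print('board',bd.round(1).tolist())
# height check: right prong outer top corner, far fork, w5 vs w4 and near fork
g=lambda p:np.array(p,float)/2+[340,120]
print('tri tops',tri(W,f([[380,97],[378,143],[352,410]]),C('w4'),g([[321,170],[319,195],[305,347]])).round(1))
# held sleeve
w=cv2.imread('pics/w5.png');h=cv2.cvtColor(w,cv2.COLOR_BGR2HSV);mm=((h[...,1]<60)&(h[...,2]>120)).astype(np.uint8)[200:320,270:370]
for y in range(0,110,6):
  x=np.where(mm[y])[0]; print(y+200,(x.min()+270,x.max()+270) if len(x) else '',end=' ')
s=r.sense()
T4=np.eye(4);T4[:3,:3]=Ro.from_euler('xyz',s['tcp_rot']).as_matrix()
he=np.array(r.get_calibration('wrist')['hand_eye']);print(he.round(3))
for q in ([321,253],[321,240]):
  o,d=ray(W,[q]); # sleeve top plane: grasp z+~? tool y = -? neck top at tcp+ (19+?)...
  for dz in (17,21,25):
    print(q,dz,(onz(W,[q],s['eef_pos'][2]+dz)[0]-s['eef_pos']).round(1))
E
```

```text
floors [[541.4, -6.5, 60.0], [541.5, -24.8, 60.0], [458.2, -3.0, 60.0], [458.1, -22.2, 60.0]] [499.80629752 -14.09946889  60.        ]
tops [[540.3, 7.8, 84.0], [539.9, -37.8, 84.0], [459.1, 11.8, 84.0], [456.9, -34.0, 84.0]] [499.05708925 -13.05355313  84.        ]
board [[564.5, 16.3, 8.0], [561.9, -44.5, 8.0], [438.6, 19.6, 8.0]]
tri tops [[ 5.460e+02 -3.840e+01  8.020e+01  1.000e-01]
 [ 5.344e+02 -3.880e+01  7.830e+01  0.000e+00]
 [ 4.623e+02 -3.510e+01  7.910e+01  3.000e-01]]
200  206  212  218 (np.int64(313), np.int64(314)) 224 (np.int64(307), np.int64(311)) 230 (np.int64(304), np.int64(310)) 236 (np.int64(303), np.int64(330)) 242 (np.int64(301), np.int64(336)) 248 (np.int64(300), np.int64(338)) 254 (np.int64(299), np.int64(339)) 260 (np.int64(301), np.int64(337)) 266 (np.int64(305), np.int64(333)) 272 (np.int64(306), np.int64(332)) 278 (np.int64(306), np.int64(332)) 284 (np.int64(306), np.int64(332)) 290 (np.int64(306), np.int64(332)) 296 (np.int64(306), np.int64(331)) 302 (np.int64(309), np.int64(328)) 308 (np.int64(310), np.int64(328)) [[ 1.00000e-03  9.66000e-01  2.58000e-01 -6.52390e+01]
 [-0.00000e+00 -2.58000e-01  9.66000e-01 -1.42933e+02]
 [ 1.00000e+00 -1.00000e-03  0.00000e+00 -6.28000e-01]
 [ 0.00000e+00  0.00000e+00  0.00000e+00  1.00000e+00]]
[321, 253] 17 [29.  -0.2 17. ]
[321, 253] 21 [30.3 -0.2 21. ]
[321, 253] 25 [31.5 -0.2 25. ]
[321, 240] 17 [33.8 -0.2 17. ]
[321, 240] 21 [34.9 -0.2 21. ]
[321, 240] 25 [36.  -0.2 25. ]
```

Rest seat found at about (499.5, -13.6), axis about -2°, top heights within 4–6 mm of the text. Going over it.

apply_moves(plan="-2.8 0 0.9 0 0.9 -1 1;-2.8 0 0.9 0 0.9 -0.9 1;-2.8 0 0.9 0 0 0 1;-2.8 0 0.9 0 0 0 1;-2.8 0 0.9 0 0 0 1;0 3 0 0 0 0 1;0 4 0 0 0 0 1;0 4 0 0 0 0 1;0 1.5 0 0 0 0 1;0 0 0 0 0 0 1;0 0 0 0 0 0 1")

```text
clock: 8.3
eef_pos: [599.5, -10.0, 99.4]
tcp_rot: [-1.573, -0.052, 3.117]
contact_force: [-0.8, 0.0, -1.0]
opening: 0.091
```

```bash
python3 - <<'E'
from h import *
s=r.sense();print(s['eef_pos'],s['tcp_rot'],s['contact_force'],s['wrist_torque'],s['opening'])
E
```

```text
[599.51048481 -10.02109091  99.44286113] [-1.57264921 -0.05175542  3.11679312] [-0.81449059  0.03725777 -0.95207379] [ 0.0089501  -0.15800073 -0.01426108] 0.09132981537559337
```

apply_moves(plan="0.6 0 0.7 0 0.5 4 1;0 0 0 0 0 0 1;0 0 0 0 0 0 1")

```text
clock: 8.6
eef_pos: [596.6, -15.5, 102.2]
tcp_rot: [-1.573, 0.023, 3.109]
contact_force: [0.6, 0.4, -1.2]
opening: 0.089
```

```bash
python3 - <<'E'
from h import *
snap('w6')
cv2.imwrite('pics/scene6.png',r.grab_frame('scene'))
s=r.sense();print(s['contact_force'],s['wrist_torque'])
m=cv2.imread('pics/scene6.png');C=cam('scene')
p=proj(C,[[500,-14,85]])[0];print(p);x,y=int(p[0])-100,int(p[1])-75
cv2.imwrite('pics/scene6c.png',cv2.resize(cv2.convertScaleAbs(m[y:y+150,x:x+200],alpha=1.5),None,fx=4,fy=4,interpolation=cv2.INTER_CUBIC))
E
```

```text
8.6 [596.63914582 -15.52795073 102.22113557] [-1.57286227  0.02334208  3.10929029] [-0.02968422  0.44837826  1.81637638  0.0026604   0.85349236  1.57166493]
[ 1.32134813 -0.42784588 -1.46715372] [-0.10150525 -0.15305095  0.00939014]
[319.15686236 219.85835093]
```

View pics/scene6c.png

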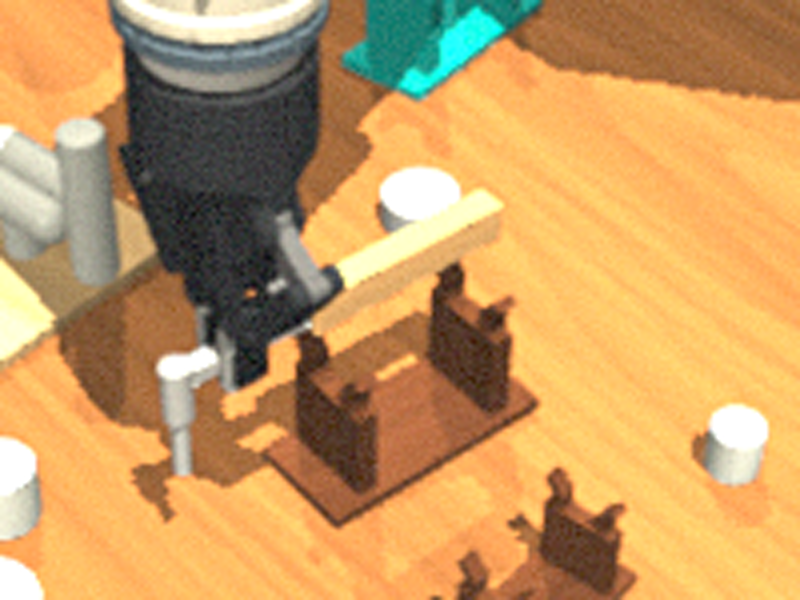

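The stylus is level over the large rest, with the handle in line with both forks and the tip hanging clear. Lowering it.

apply_moves(plan="0.3 1 0.1 0 0 -0.3 1;0 1 0 0 0 0 1;0 1 0 0 0 0 1;0 0.3 0 0 0 0 1;0 0 0 0 0 0 1;0 0 0 0 0 0 1")

```text
clock: 9.3
eef_pos: [595.2, -16.2, 65.5]
tcp_rot: [-1.573, 0.016, 3.11]
contact_force: [0.4, -0.3, -2.1]
opening: 0.088
```

```bash
python3 - <<'E'
from h import *
snap('w7')
s=r.sense();print(s['contact_force'],s['wrist_torque'])
E
```

```text
9.3 [595.17117623 -16.19257748  65.52458151] [-1.57287978  0.01588862  3.10965556] [-0.03090905  0.501609    1.83233313  0.00290492  0.79176188  1.56978326]
[-0.0514454  -0.02729682 -1.19360634] [ 0.01427251 -0.08873903 -0.01696079]
```

apply_moves(plan="0.1 0.4 0 0 0 0 1;0 0.3 0 0 0 0 1;0 0 0 0 0 0 1;0 0 0 0 0 0 1")

```text
clock: 9.75
eef_pos: [594.7, -16.2, 58.8]
tcp_rot: [-1.573, 0.017, 3.11]
contact_force: [-0.5, 0.0, -1.1]
opening: 0.089
```

```bash
python3 - <<'E'
from h import *
s=r.sense();print(s['eef_pos'],s['tcp_rot'],s['contact_force'],s['wrist_torque'])
E
```

```text
[594.72631356 -16.19773838  58.81117848] [-1.57288925  0.01738177  3.10963064] [-0.45467306  0.03516105 -1.10529232] [ 0.02134355 -0.08346637 -0.00385094]
```

apply_moves(plan="0 0.2 0 0 0 0 1;0 0.2 0 0 0 0 1;0 0 0 0 0 0 1;0 0 0 0 0 0 1")

```text
clock: 10.15
eef_pos: [595.2, -16.2, 56.0]
tcp_rot: [-1.573, 0.018, 3.11]
contact_force: [-1.4, 0.5, 2.8]
opening: 0.084
```

```bash
python3 - <<'E'
from h import *
s=r.sense();print(s['eef_pos'],s['tcp_rot'],s['contact_force'],s['wrist_torque'])
E
```

```text
[595.2107377  -16.20526994  55.9911806 ] [-1.57287545  0.01803763  3.10966749] [-1.44878297  0.52055224  2.79254753] [0.00113267 0.37620708 0.00697704]
```

Seated: the wrist force turned to +2.8 N (supported). Releasing and rising.

apply_moves(plan="0 0 0 0 0 0 0.7;0 0 0 0 0 0 0.5;0 0 0 0 0 0 0.4;0 0 0 0 0 0 0.4;0 0 0 0 0 0 0.4;0 -2 0 0 0 0 0.4;0 -4 0 0 0 0 0.4;0 -4 0 0 0 0 0.4;4 -4 0 0 0 0 0.4;4.5 0 0 0 0 0 0.4;0 0 0 0 0 0 0.4;0 0 0 0 0 0 0.4")

```text
clock: 11.35
eef_pos: [510.5, -13.8, 193.4]
tcp_rot: [-1.573, 0.018, 3.11]
contact_force: [-0.2, 0.0, -0.2]
opening: 0.601
```

```bash
python3 - <<'E'
from h import *
snap('w8'); s=r.sense();print(s['contact_force'],s['opening'])
w=cv2.imread('pics/w8.png');t=r.grab_frame('top');sc=r.grab_frame('scene');cv2.imwrite('pics/top8.png',t);cv2.imwrite('pics/scene8.png',sc)
a=cv2.resize(w,(480,360));
C0=cam('scene');p=proj(C0,[[520,-14,70]])[0];x,y=int(p[0])-40,int(p[1])-45
b=cv2.resize(cv2.convertScaleAbs(sc[y:y+90,x:x+80],alpha=1.5),(320,360))
c=cv2.resize(t[175:250,380:490],(440,240),interpolation=cv2.INTER_CUBIC);d=np.zeros((240,360,3),np.uint8)
cv2.imwrite('pics/m8.png',np.vstack([np.hstack([a,b]),np.hstack([c,d])]))
E
```

```text
11.35 [510.46348497 -13.77935764 193.3990601 ] [-1.5728805   0.01752413  3.10964184] [-0.03131594  0.209472    1.92521556  0.00248065  0.98938105  1.57006871]
[-0.70509387 -0.11144973 -0.10924097] 0.6027697222918426
```

View pics/m8.png

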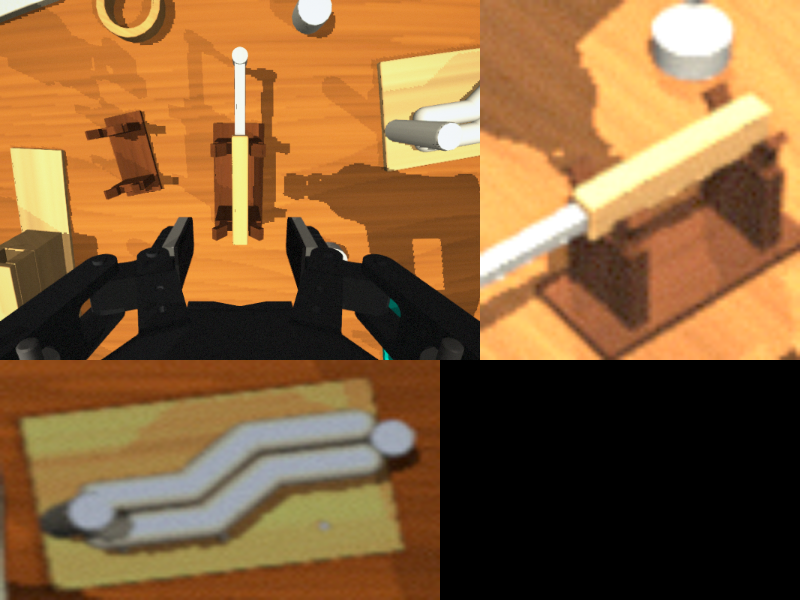

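The stylus lies in both forks, tip forward, with handle ends at wrist px (320,181) and (320,325). The casting's corners and posts show in the top crop.

```bash
python3 - <<'E'
from h import *
W=C('w8');T=cam('top')
h=onz(W,[[320,181],[320,325]],82);print('handle',h.round(1).tolist(),h.mean(0).round(1),np.degrees(np.arctan2(*(h[0]-h[1])[[1,0]])), 'sleeve',onz(W,[[320,73]],76).round(1))
g=lambda p:np.array([[x/4+380,(y-360)/3.2+175] for x,y in p])
b=onz(T,g([[22,420],[370,380],[55,588],[402,550]]),10);print(b.round(1).tolist(),b.mean(0))
print('ang',np.degrees(np.arctan2(*(b[0]-b[1])[:2])),np.degrees(np.arctan2(*(b[2]-b[3])[:2])))
tp=onz(T,g([[92,511]]),105)[0];sp=onz(T,g([[392,438]]),55)[0];print('posts',tp,sp,(tp+sp)/2,np.linalg.norm((tp-sp)[:2]),np.degrees(np.arctan2(*(tp-sp)[:2])))
print('seam valley z52 pts',onz(T,g([[130,515],[195,507],[255,455],[365,440]]),52).round(1).tolist())
E
```

```text
handle [[554.8, -14.8, 82.0], [447.0, -11.3, 82.0]] [500.9 -13.1  82. ] -1.8431880564953464 sleeve [[625.9 -17.1  76. ]]
[[627.5, -178.7, 10.0], [656.8, -385.4, 10.0], [503.0, -197.1, 10.0], [530.5, -402.2, 10.0]] [ 579.44940048 -290.8623437    10.        ]
ang -8.074607816946747 -7.648748646769435
posts [ 551.61743961 -200.2372487   105.        ] [ 607.43856341 -381.16408668   55.        ] [ 579.52800151 -290.70066769   80.        ] 189.34233167688 -17.146496323129636
seam valley z52 pts [[553.3, -232.5, 52.0], [558.9, -269.5, 52.0], [595.9, -304.2, 52.0], [606.5, -366.9, 52.0]]
```

apply_moves(plan="0 4 0 0 0 0 0.4;0 4 0 0 0 0 0.4;0 3 0 0 0 0 0.4;0 1.5 0 0 0 0 0.4;0 0 0 0 0 0 0.4;0 0 0 0 0 0 0.4")

```text
clock: 12.1
eef_pos: [518.3, -13.8, 61.1]
tcp_rot: [-1.573, 0.016, 3.11]
contact_force: [0.9, -0.2, 0.1]
opening: 0.598
```

apply_moves(plan="0.6 0.8 0 0 0 0 0.4;0 0 0 0 0 0 0.4;0 0 0 0 0 0 0.6;0 0 0 0 0 0 0.8;0 0 0 0 0 0 1;0 0 0 0 0 0 1;0 0 0 0 0 0 1;0 0 0 0 0 0 1", squeeze=70)

```text
clock: 12.9
eef_pos: [514.8, -13.6, 55.9]
tcp_rot: [-1.573, 0.022, 3.11]
contact_force: [0.2, -0.0, -1.2]
opening: 0.172
```

```bash
python3 - <<'E'
from h import *
s=r.sense();print(s['eef_pos'],s['tcp_rot'],s['contact_force'],s['wrist_torque'],s['opening'])
E
```

```text
[514.77798179 -13.6258237   55.85329443] [-1.5728847   0.02220527  3.10965802] [ 0.21645865 -0.04633594 -1.18563194] [-0.07104092  0.04814256 -0.03750331] 0.1717872964381392
```

Gripped by the handle: opening 0.172 is about 14.6 mm. Lift over the tall post's height and go to above seam0.

apply_moves(plan="0 -1 0 0 0 0 1;0 -3 0 0 0 0 1;0 -4 0 0 0 0 1;0 -4 0 0 0 0 1;1.2 0 3 0 0 0 1;1.2 0 4 0 0 0 1;1.2 0 4 0 0 0 1;1.2 0 4 0 0 0 1;1.2 0 4 0 0 0 1;0.3 0 2.3 0 0 0 1;0 0 0 0 0 0 1;0 0 0 0 0 0 1")

```text
clock: 14.1
eef_pos: [440.4, -232.0, 187.2]
tcp_rot: [-1.57, 0.029, 3.112]
contact_force: [0.0, 0.2, -1.1]
opening: 0.174
```

```bash
python3 - <<'E'
from h import *
s=r.sense();print(s['eef_pos'],s['tcp_rot'],s['contact_force'],s['wrist_torque'],s['opening'])
E
```

```text
[ 440.44213469 -232.00462793  187.21157894] [-1.56994019  0.02850656  3.11209397] [ 0.0391727   0.17631242 -1.08554906] [0.02324338 0.01832021 0.01053468] 0.1735822897607617
```

apply_moves(plan="-0.4 2 -0.6 0 0 -0.4 1;0 3 0 0 0 0 1;0 1 0 0 0 0 1;0 0 0 0 0 0 1;0 0 0 0 0 0 1")

```text
clock: 14.6
eef_pos: [448.2, -222.6, 128.4]
tcp_rot: [-1.57, 0.024, 3.115]
contact_force: [-0.0, 0.7, -1.5]
opening: 0.175
```

```bash
python3 - <<'E'
from h import *
snap('w9'); cv2.imwrite('pics/scene9.png',r.grab_frame('scene'))
W=C('w9');th=np.radians(7.9);c,s=np.cos(th),np.sin(th)
L=np.array([[-15,65],[-15,20],[15,-20],[15,-65]]);P=np.c_[L@np.array([[c,s],[-s,c]])+[579.5,-290.8],np.full(4,50)]
print(P.round(1),proj(W,P).round(0).tolist(),proj(cam('scene'),P).round(0).tolist())
w=cv2.imread('pics/w9.png');m=cv2.imread('pics/scene9.png')
p=proj(cam('scene'),P[:1])[0]
a=w[:300,250:650][:, :390];a=cv2.resize(a,(520,400))
b=cv2.resize(m[int(p[1])-60:int(p[1])+40,int(p[0])-60:int(p[0])+10],(280,400),interpolation=cv2.INTER_CUBIC);print(p)
cv2.imwrite('pics/m9.png',np.hstack([a,b]))
E
```

```text
14.6 [ 448.16569261 -222.63662788  128.41771831] [-1.56977998  0.02368685  3.11521037] [-0.47039935  0.28251986  2.00420919  0.01250894  0.83307528  1.11847852]
[[ 555.7 -228.5   50. ]
 [ 561.9 -273.1   50. ]
 [ 597.1 -308.5   50. ]
 [ 603.3 -353.1   50. ]] [[325.0, 74.0], [404.0, 61.0], [467.0, -5.0], [544.0, -14.0]] [[232.0, 191.0], [217.0, 182.0], [194.0, 180.0], [181.0, 172.0]]
[231.71264423 190.66514605]
```

View pics/m9.png

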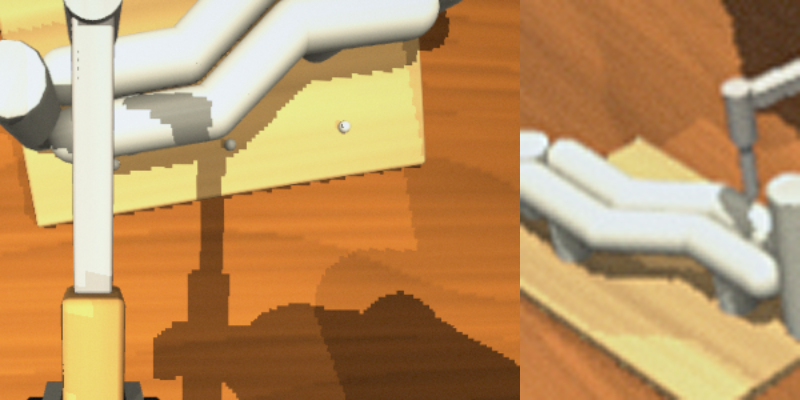

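The seam's visible valley at w9 px (336,73) and (404,61.5) agrees with the predicted (325,74)–(404,61) within a pixel. The tip hangs just above the tall-post end. Descending.

apply_moves(plan="0.3 1 0.3 0 0 0 1;0 1 0 0 0 0 1;0 0.7 0 0 0 0 1;0 0 0 0 0 0 1;0 0 0 0 0 0 1")

```text
clock: 15.2
eef_pos: [446.7, -227.0, 101.1]
tcp_rot: [-1.568, 0.027, 3.114]
contact_force: [0.8, 0.4, -1.9]
opening: 0.172
```

```bash
cat >> h.py <<'E'
def st():
    s=r.sense();y=s['tcp_rot'][2];p=s['eef_pos'];u=-np.array([np.cos(y),np.sin(y)])
    d=s['tcp_rot'][1]-0.022; tip=np.r_[p[:2]+111.1*u, p[2]-44.9+111*d]
    th=np.radians(7.9);R=np.array([[np.cos(th),np.sin(th)],[-np.sin(th),np.cos(th)]]);l=R@(tip[:2]-[579.5,-290.8])
    print('t',round(s['clock'],2),'tcp',p.round(1),'rot',s['tcp_rot'].round(3),'tip',tip.round(1),'local',l.round(1),'F',s['contact_force'].round(2),'M',s['wrist_torque'].round(3),s['opening'].round(3))
E
python3 -c "
from h import *
st()"
```

```text
Traceback (most recent call last):
  File "h.py", line 34, in st
    print('t',round(s['clock'],2),'tcp',p.round(1),'rot',s['tcp_rot'].round(3),'tip',tip.round(1),'local',l.round(1),'F',s['contact_force'].round(2),'M',s['wrist_torque'].round(3),s['opening'].round(3))
                                                                                                                                                                                    ^^^^^^^^^^^^^^^^^^
AttributeError: 'float' object has no attribute 'round'
```

apply_moves(plan="0.2 0.3 -0.2 0 0 -0.2 1;0 0.2 0 0 0 0 1;0 0 0 0 0 0 1;0 0 0 0 0 0 1")

```text
clock: 15.6
eef_pos: [444.9, -224.9, 95.9]
tcp_rot: [-1.568, 0.024, 3.114]
contact_force: [0.2, -0.2, -1.1]
opening: 0.174
```

```bash
sed -i "s/s\['opening'\].round(3)/round(s['opening'],3)/" h.py
python3 -c "
from h import *
st()"
```

```text
t 15.6 tcp [ 444.9 -224.9   95.9] rot [-1.568  0.024  3.114] tip [ 556.  -227.9   51.2] local [-14.7  65.5] F [ 0.21 -0.19 -1.1 ] M [-0.048  0.013 -0.03 ] 0.174
```

apply_moves(plan="0 0.1 0 0 0 0 1;0 0.1 0 0 0 0 1;0 0.1 0 0 0 0 1;0 0 0 0 0 0 1;0 0 0 0 0 0 1")

```text
clock: 16.1
eef_pos: [445.3, -225.1, 93.0]
tcp_rot: [-1.567, 0.025, 3.114]
contact_force: [-1.2, -0.3, -0.5]
opening: 0.174
```

```bash
python3 -c "
from h import *
st()"
```

```text
t 16.1 tcp [ 445.3 -225.1   93. ] rot [-1.567  0.025  3.114] tip [ 556.4 -228.1   48.4] local [-14.3  65.3] F [-1.18 -0.31 -0.5 ] M [ 0.043 -0.008 -0.035] 0.174
```

apply_moves(plan="0 0.1 0 0 0 0 1;0 0.05 0 0 0 0 1;0 0 0 0 0 0 1")

```text
clock: 16.4
eef_pos: [445.3, -225.1, 91.5]
tcp_rot: [-1.567, 0.025, 3.114]
contact_force: [-0.4, 0.4, 0.3]
opening: 0.17
```

```bash
cat >> h.py <<'E'
def avg(n=10):
    F=[];M=[]
    for _ in range(n):
        r.grab_frame('wrist');s=r.sense();F.append(s['contact_force']);M.append(s['wrist_torque'])
    print('avgF',np.mean(F,0).round(2),np.std(F,0).round(2),'avgM',np.mean(M,0).round(3),np.std(M,0).round(3)); st()
E
python3 -c "
from h import *
avg()"
```

```text
avgF [-0.6   0.11  0.25] [0.51 0.48 0.49] avgM [0.029 0.022 0.018] [0.033 0.027 0.029]
t 16.9 tcp [ 445.3 -225.1   91.6] rot [-1.567  0.025  3.114] tip [ 556.4 -228.1   47. ] local [-14.3  65.3] F [-1.57  0.18  0.74] M [ 0.096 -0.001 -0.017] 0.173
```

Contact confirmed: average Fz went from about -1.5 to +0.25 N, so about 1.8 N press, at the expected valley height. Tracing at about 2.4 cm/s.

apply_moves(plan="0.06 0 0.05 0 0 0 1;-0.02 0 0.2 0 0 0 1;-0.04 0 0.24 0 0 0 1;-0.04 0 0.24 0 0 0 1;-0.04 0 0.24 0 0 0 1;-0.04 0 0.24 0 0 0 1;-0.04 0 0.24 0 0 0 1;-0.04 0 0.24 0 0 0 1")

```text
clock: 17.7
eef_pos: [447.6, -243.3, 91.8]
tcp_rot: [-1.567, 0.026, 3.115]
contact_force: [0.6, 0.8, -0.4]
opening: 0.173
```

```bash
python3 -c "
from h import *
avg(4)"
```

```text
avgF [ 0.22 -0.24 -0.41] [0.17 0.5  0.8 ] avgM [-0.124 -0.142 -0.063] [0.075 0.019 0.031]
t 17.9 tcp [ 447.7 -243.4   91.9] rot [-1.567  0.026  3.114] tip [ 558.8 -246.4   47.4] local [-14.4  46.8] F [ 0.1  -1.05 -1.79] M [-0.208 -0.17  -0.108] 0.179
```

apply_moves(plan="-0.01 0.03 0.2 0 0 0 1;-0.02 0.02 0.23 0 0 0 1;-0.04 0 0.23 0 0 0 1;-0.04 0 0.23 0 0 0 1;-0.04 0 0.23 0 0 0 1;-0.04 0 0.23 0 0 0 1;-0.04 0 0.23 0 0 0 1;-0.04 0 0.23 0 0 0 1;-0.04 0 0.23 0 0 0 1;-0.04 0 0.23 0 0 0 1;-0.03 0 0.15 0 0 0 1")

```text
clock: 19.0
eef_pos: [451.4, -269.3, 91.6]
tcp_rot: [-1.568, 0.026, 3.115]
contact_force: [2.1, 2.2, -0.6]
opening: 0.173
```

```bash
python3 -c "
from h import *
avg(4)"
```

```text
avgF [ 1.71  1.17 -0.23] [0.49 0.47 0.34] avgM [ 0.204 -0.427  0.145] [0.037 0.043 0.044]
t 19.2 tcp [ 451.4 -269.1   91.6] rot [-1.567  0.027  3.115] tip [ 562.5 -272.    47.2] local [-14.3  20.9] F [1.48 0.89 0.13] M [ 0.172 -0.491  0.115] 0.177
```

apply_moves(plan="-0.18 0 0.1 0 0 0 1;-0.17 0 0.16 0 0 0 1;-0.17 0 0.16 0 0 0 1;-0.17 0 0.16 0 0 0 1;-0.17 0 0.16 0 0 0 1;-0.17 0 0.16 0 0 0 1;-0.17 0 0.16 0 0 0 1;-0.17 0 0.16 0 0 0 1;-0.17 0 0.16 0 0 0 1;-0.17 0 0.16 0 0 0 1")

```text
clock: 20.2
eef_pos: [467.9, -285.4, 91.5]
tcp_rot: [-1.569, 0.023, 3.116]
contact_force: [0.5, 1.2, -0.8]
opening: 0.173
```

```bash
python3 -c "
from h import *
avg(4)"
```

```text
avgF [0.66 0.38 0.02] [0.41 0.22 0.62] avgM [-0.017 -0.231 -0.003] [0.065 0.065 0.04 ]
t 20.4 tcp [ 468.2 -285.6   91.7] rot [-1.568  0.024  3.115] tip [ 579.3 -288.5   47. ] local [0.1 2.3] F [ 0.4   0.65 -1.02] M [-0.087 -0.322 -0.002] 0.174
```

apply_moves(plan="-0.17 0 0.15 0 0 0 1;-0.17 0 0.16 0 0 0 1;-0.17 0 0.16 0 0 0 1;-0.17 0 0.16 0 0 0 1;-0.17 0 0.16 0 0 0 1;-0.17 0 0.16 0 0 0 1;-0.17 0 0.16 0 0 0 1;-0.17 0 0.16 0 0 0 1;-0.17 0 0.16 0 0 0 1;-0.12 0 0.12 0 0 0 1")

```text
clock: 21.4
eef_pos: [484.9, -302.3, 91.9]
tcp_rot: [-1.569, 0.023, 3.116]
contact_force: [-0.2, 1.1, 0.1]
opening: 0.176
```

```bash
python3 -c "
from h import *
avg(4)"
```

```text
avgF [ 0.93 -0.22  0.1 ] [0.29 0.08 0.51] avgM [-0.042 -0.286 -0.005] [0.018 0.016 0.031]
t 21.6 tcp [ 485.  -302.4   92. ] rot [-1.569  0.023  3.115] tip [ 596.  -305.3   47.2] local [ 14.4 -16.6] F [ 0.95 -0.16  0.95] M [-0.068 -0.306 -0.003] 0.173
```

apply_moves(plan="-0.14 0 0.14 0 0 0 1;-0.04 0.02 0.23 0 0 0 1;-0.04 0 0.23 0 0 0 1;-0.04 0 0.23 0 0 0 1;-0.04 0 0.23 0 0 0 1;-0.04 0 0.23 0 0 0 1;-0.04 0 0.23 0 0 0 1;-0.04 0 0.23 0 0 0 1;-0.04 0 0.23 0 0 0 1;-0.04 0 0.23 0 0 0 1;-0.04 0 0.23 0 0 0 1")

```text
clock: 22.7
eef_pos: [490.1, -328.4, 91.9]
tcp_rot: [-1.569, 0.023, 3.116]
contact_force: [0.7, 0.9, 0.0]
opening: 0.175
```

```bash
python3 -c "
from h import *
avg(4)"
```

```text
avgF [ 0.54 -0.65  0.24] [0.64 0.93 0.3 ] avgM [-0.108 -0.285 -0.032] [0.043 0.036 0.041]
t 22.9 tcp [ 490.2 -328.5   92. ] rot [-1.569  0.024  3.116] tip [ 601.3 -331.4   47.2] local [ 16.  -43.2] F [-0.21 -1.27 -0.07] M [-0.167 -0.333 -0.081] 0.173
```

apply_moves(plan="-0.04 0 0.2 0 0 0 1;-0.04 0 0.23 0 0 0 1;-0.04 0 0.23 0 0 0 1;-0.04 0 0.23 0 0 0 1;-0.04 0 0.23 0 0 0 1;-0.04 0 0.23 0 0 0 1;-0.04 0 0.23 0 0 0 1;-0.04 0 0.23 0 0 0 1;-0.04 0 0.23 0 0 0 1;-0.04 0 0.23 0 0 0 1;0 0 0 0 0 0 1")

```text
clock: 24.0
eef_pos: [493.7, -352.9, 92.0]
tcp_rot: [-1.57, 0.023, 3.116]
contact_force: [0.1, -0.2, 0.1]
opening: 0.176
```

```bash
python3 -c "
from h import *
avg(4);cv2.imwrite('pics/sceneE.png',r.grab_frame('scene'))"
```

```text
avgF [ 0.94 -0.58 -0.3 ] [0.6  0.52 0.43] avgM [-0.186 -0.34  -0.064] [0.043 0.028 0.038]
t 24.2 tcp [ 493.7 -352.6   92. ] rot [-1.57   0.023  3.116] tip [ 604.7 -355.4   47.2] local [ 16.1 -67.5] F [ 0.35 -0.25  0.33] M [-0.257 -0.344 -0.1  ] 0.174
```

Reached past seam6 in the valley with light contact throughout. Lifting and returning to the rest.

apply_moves(plan="0 -1 0 0 0 0 1;0 -2 0 0 0 0 1;0 -3 0 0 0 0 1;0 -3 0 0 0 0 1;-0.1 0 -3 0 0 0 1;-0.15 0 -4 0 0 0 1;-0.15 0 -4 0 0 0 1;-0.15 0 -4 0 0 0 1;-0.15 0 -4 0 0 0 1;-0.15 0 -4 0 0 0 1;-0.15 0 -4 0 0 0 1;-0.1 0 -4 0 0 0 1;-0.1 0 -2.5 0 0 0 1;0 0 0 0 0 0 1;0 0 0 0 0 0 1")

```text
clock: 25.75
eef_pos: [505.9, -4.4, 192.9]
tcp_rot: [-1.571, 0.016, 3.117]
contact_force: [0.4, -0.3, -1.3]
opening: 0.179
```

```bash
python3 -c "
from h import *
avg(4)"
```

```text
avgF [ 0.24 -0.58 -1.14] [0.54 0.45 0.4 ] avgM [0.006 0.017 0.012] [0.024 0.034 0.038]
t 25.95 tcp [506.2  -5.7 192.6] rot [-1.571  0.016  3.114] tip [617.2  -8.8 147.1] local [ 76.1 274.1] F [-0.64 -1.26 -0.53] M [0.001 0.075 0.068] 0.175
```

apply_moves(plan="-0.9 0 0.8 0 0.2 0.3 1;0 3 0 0 0 0 1;0 3 0 0 0 0 1;0 2 0 0 0 0 1;0 0 0 0 0 0 1;0 0 0 0 0 0 1")

```text
clock: 26.55
eef_pos: [521.7, -21.4, 111.9]
tcp_rot: [-1.57, 0.027, 3.103]
contact_force: [0.6, 0.3, -0.6]
opening: 0.172
```

```bash
python3 -c "
from h import *
st()"
```

```text
t 26.55 tcp [521.7 -21.4 111.9] rot [-1.57   0.027  3.103] tip [632.8 -25.7  67.6] local [ 89.2 255.2] F [ 0.63  0.31 -0.62] M [0.025 0.018 0.022] 0.172
```

apply_moves(plan="0.6 0 -0.65 0 -0.3 -0.2 1;0 0 0 0 0 0 1;0 0 0 0 0 0 1")

```text
clock: 26.85
eef_pos: [517.3, -15.0, 114.3]
tcp_rot: [-1.569, 0.027, 3.108]
contact_force: [0.3, 0.9, -1.7]
opening: 0.175
```

```bash
python3 -c "
from h import *
st()"
```

```text
t 26.85 tcp [517.3 -15.  114.3] rot [-1.569  0.027  3.108] tip [628.4 -18.8  70. ] local [ 85.8 262.7] F [ 0.31  0.92 -1.65] M [-0.049  0.008  0.028] 0.175
```

apply_moves(plan="0.2 1 -0.1 0 0 -0.2 1;0 1.2 0 0 0 0 1;0 1.2 0 0 0 0 1;0 1 0 0 0 0 1;0.1 0.4 0 0 0 0 1;0 0 0 0 0 0 1;0 0 0 0 0 0 1")

```text
clock: 27.55
eef_pos: [515.4, -13.6, 62.0]
tcp_rot: [-1.569, 0.024, 3.108]
contact_force: [0.2, -0.1, -1.9]
opening: 0.171
```

```bash
python3 -c "
from h import *
avg(2)"
```

```text
avgF [-0.17 -0.17 -1.51] [0.12 0.14 0.02] avgM [0.01  0.037 0.003] [0.006 0.042 0.016]
t 27.65 tcp [515.6 -13.6  62.4] rot [-1.569  0.024  3.108] tip [626.6 -17.3  17.8] local [ 84.3 264.4] F [-0.29 -0.31 -1.5 ] M [ 0.016 -0.006  0.019] 0.174
```

Well aligned, free of side forces. Lowering the last 6 mm.

apply_moves(plan="0 0.3 0 0 0 0 1;0 0.2 0 0 0 0 1;0 0.1 0 0 0 0 1;0 0 0 0 0 0 1;0 0 0 0 0 0 1")

```text
clock: 28.15
eef_pos: [516.8, -13.7, 57.1]
tcp_rot: [-1.569, 0.027, 3.108]
contact_force: [-0.3, 0.8, -1.2]
opening: 0.178
```

```bash
python3 -c "
from h import *
avg(4)"
```

```text
avgF [ 0.06 -0.38 -1.34] [0.48 0.42 0.07] avgM [-0.004  0.035 -0.003] [0.025 0.018 0.029]
t 28.35 tcp [516.8 -13.7  57.1] rot [-1.569  0.027  3.108] tip [627.8 -17.4  12.7] local [ 85.4 264.1] F [ 0.68 -0.17 -1.24] M [-0.011  0.035  0.043] 0.171
```

apply_moves(plan="0 0.1 0 0 0 -0.2 1;0 0.1 0 0 0 0 1;0 0 0 0 0 0 1;0 0 0 0 0 0 1")

```text
clock: 28.75
eef_pos: [517.0, -13.7, 55.2]
tcp_rot: [-1.569, 0.023, 3.108]
contact_force: [-0.0, -0.1, -0.1]
opening: 0.168
```

```bash
python3 -c "
from h import *
avg(4)"
```

```text
avgF [ 0.1  -0.03  0.32] [0.24 0.56 0.89] avgM [ 0.     0.122 -0.006] [0.012 0.025 0.031]
t 28.95 tcp [517.  -13.7  55.2] rot [-1.569  0.023  3.108] tip [628.  -17.4  10.5] local [ 85.7 264.1] F [ 0.05 -0.73  1.8 ] M [ 0.008  0.149 -0.028] 0.173
```

Contact: the weight is now taken by the forks. Open, rise, and look.

apply_moves(plan="0 0 0 0 0 0 0.7;0 0 0 0 0 0 0.5;0 0 0 0 0 0 0.4;0 0 0 0 0 0 0.4;0 0 0 0 0 0 0.4;0 -2 0 0 0 0 0.4;0 -4 0 0 0 0 0.4;0 -4 0 0 0 0 0.4;0 -4 0 0 0 0 0.4;0 0 0 0 0 0 0.4;0 0 0 0 0 0 0.4")

```text
clock: 30.05
eef_pos: [513.0, -13.4, 199.5]
tcp_rot: [-1.569, 0.022, 3.108]
contact_force: [-0.0, -0.7, -0.3]
opening: 0.597
```

```bash
python3 - <<'E'
from h import *
snap('w10'); s=r.sense();print(s['contact_force'],s['opening'])
w=cv2.imread('pics/w10.png');sc=r.grab_frame('scene');cv2.imwrite('pics/sceneF.png',sc)
cv2.imwrite('pics/m10.png',np.hstack([cv2.resize(w,(400,300)),cv2.resize(sc,(400,300))]) if 0 else np.vstack([np.hstack([cv2.resize(w,(400,300)),cv2.resize(sc,(400,300))]),np.hstack([cv2.resize(sc[150:300,220:420],(400,300)),cv2.resize(cv2.imread('pics/sceneE.png')[130:230,130:263],(400,300))])]))
E
```

```text
30.05 [512.95666077 -13.39822101 199.48963304] [-1.56946999  0.02171537  3.10839204] [-2.80767903e-02  2.03622400e-01  1.91721952e+00 -1.70945549e-03
  9.99043117e-01  1.57684395e+00]
[ 0.41364982 -0.02327948  1.20456834] 0.6023775808601953
```

View pics/m10.png

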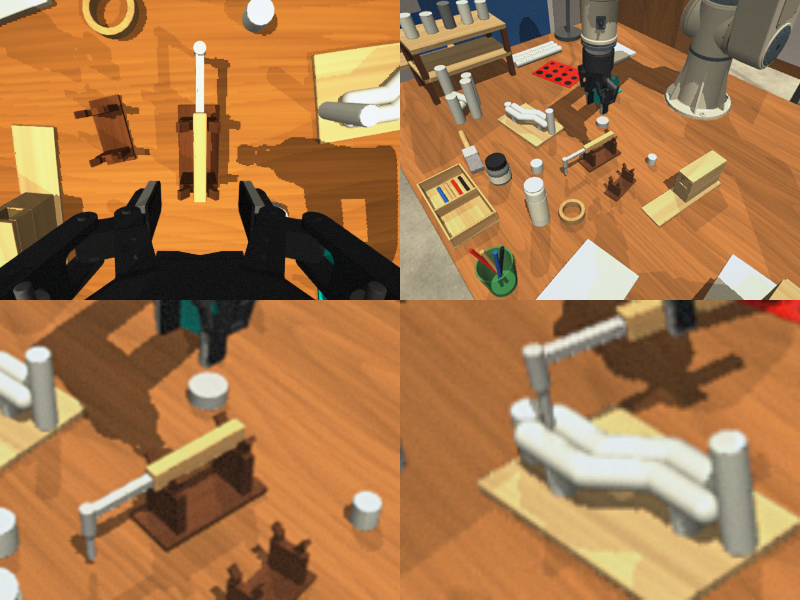

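The stylus lies in both forks with the tip down and the gripper is clear. The bystanders look unmoved. The saved trace-end view shows the tip in the valley by the short post.

```bash
python3 -c "
from rig import r
print(r.sign_off())"
```

```text
the job is handed in; nothing more can be done
None
```

The job is done and handed in at about 30 s on the robot's clock. I drew the stylus out of the cubby by its neck, laid it in the large dark rest and let go. I then took it again by the handle and ran the tip down the seam from the tall post's end to the short post's end. It went at about 2.4 cm/s with roughly 1–2 N of press. Last, I laid it back in the rest, tip down.

**Last checks:**
- The final pictures show the handle in both forks, the tip hanging down and the gripper clear. The other things look unmoved by eye. I did not measure them.
- The saved picture from the end of the trace shows the tip in the valley beside the short post.

**What disagreed or stayed uncertain:**
- **Seam position:** side forces of up to about 2 N at the first bend suggest my casting position was off by 1–2 mm. The trace may have begun that much short of seam point 0; it ended about 2 mm past point 6.
- **Rest height:** the fork tops measured about 79 mm high against 84 mm in the text. I set the stylus down by contact force, so this did not matter.
- **Wrist readings:** the force noise was around 0.5 N, so the press force is only approximate, and the wrist moment did not clearly confirm first contact.

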